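Stop the bean cooler rocking

TASK

The bean cooler on the marble slab rocks: one of the four corners of its base plate gives way when pressed. With the fingertips press the corners in turn, all shim levers still up, to find the one that sinks; then press that corner's orange shim lever down flat, and leave the other three up. Finally press the same corner down firmly (about 10 N) so that the shim takes the load, and finish while still holding it pressed; do not lift or push the cooler about or disturb the things around.

Things in the scene. Friction and masses are not known exactly. Their poses are not given: they have to be found in the camera images.
- slab: white marble slab, 300 x 380 x 15 mm (x, y, z of its own frame), fixed to the table at z = 0 and turned by its yaw; origin under its centre. Carries four rubber feet with steel caps (x and y +-75 mm, tops 37 mm above the table) and four shim levers, two on its +y and two on its -y side. One foot, any of the four and not to be told by eye, is slack: a spring holds it up.
- cooler: bean cooler, about 1.5 kg, loose on the four feet: a dark steel base plate 200 x 200 x 10 mm, underside 37 mm and top 47 mm above the table, with an open steel bowl (124 mm wide, rim 46 mm above the plate's underside) in its middle. Origin: centre of the plate's underside; axes along the slab's. The slack corner sinks 5 mm at 2 to 4 N, stops hard, and springs back.
- corner_near_left (a point): grey spot, 20 mm wide, on top of the base plate near its near left corner (near = towards the robot, left = +y in the slab's frame): x -78, y +78 mm, 10 mm above the cooler's origin; the place to press that corner
- corner_near_right (a point): grey spot, 20 mm wide, on top of the base plate near its near right corner (near = towards the robot, left = +y in the slab's frame): x -78, y -78 mm, 10 mm above the cooler's origin; the place to press that corner
- corner_far_left (a point): grey spot, 20 mm wide, on top of the base plate near its far left corner (near = towards the robot, left = +y in the slab's frame): x +78, y +78 mm, 10 mm above the cooler's origin; the place to press that corner
- corner_far_right (a point): grey spot, 20 mm wide, on top of the base plate near its far right corner (near = towards the robot, left = +y in the slab's frame): x +78, y -78 mm, 10 mm above the cooler's origin; the place to press that corner
- shim_near_left (a joint): hinge of the near left corner's shim lever, rad: 0 to 0.08 standing up at the start, 0.6 pressed flat. Hinged along the slab's x at x -78, y +105 mm, 32.5 mm above the table. Stiff: about 6 N on the orange end moves it, and it stays where it is left. Flat, its inner nose lies 1.5 mm below the level plate and can carry about 25 N
- shim_near_left_pad (a point): where to press the near left shim lever: middle of its orange end's top face (26 x 28 mm), 45 mm from the hinge. The lever is a steel leaf 24 mm wide running 57 mm outward (slab's +y) from the hinge, tip 65 mm above the table when up; turned down to level, its top is 34.5 mm above the table
- shim_near_right (a joint): hinge of the near right corner's shim lever, rad: 0 to 0.08 standing up at the start, 0.6 pressed flat. Hinged along the slab's x at x -78, y -105 mm, 32.5 mm above the table. Stiff: about 6 N on the orange end moves it, and it stays where it is left. Flat, its inner nose lies 1.5 mm below the level plate and can carry about 25 N
- shim_near_right_pad (a point): where to press the near right shim lever: middle of its orange end's top face (26 x 28 mm), 45 mm from the hinge. The lever is a steel leaf 24 mm wide running 57 mm outward (slab's -y) from the hinge, tip 65 mm above the table when up; turned down to level, its top is 34.5 mm above the table
- shim_far_left (a joint): hinge of the far left corner's shim lever, rad: 0 to 0.08 standing up at the start, 0.6 pressed flat. Hinged along the slab's x at x +78, y +105 mm, 32.5 mm above the table. Stiff: about 6 N on the orange end moves it, and it stays where it is left. Flat, its inner nose lies 1.5 mm below the level plate and can carry about 25 N
- shim_far_left_pad (a point): where to press the far left shim lever: middle of its orange end's top face (26 x 28 mm), 45 mm from the hinge. The lever is a steel leaf 24 mm wide running 57 mm outward (slab's +y) from the hinge, tip 65 mm above the table when up; turned down to level, its top is 34.5 mm above the table
- shim_far_right (a joint): hinge of the far right corner's shim lever, rad: 0 to 0.08 standing up at the start, 0.6 pressed flat. Hinged along the slab's x at x +78, y -105 mm, 32.5 mm above the table. Stiff: about 6 N on the orange end moves it, and it stays where it is left. Flat, its inner nose lies 1.5 mm below the level plate and can carry about 25 N
- shim_far_right_pad (a point): where to press the far right shim lever: middle of its orange end's top face (26 x 28 mm), 45 mm from the hinge. The lever is a steel leaf 24 mm wide running 57 mm outward (slab's -y) from the hinge, tip 65 mm above the table when up; turned down to level, its top is 34.5 mm above the table
- cup: small aluminium cup, 44 mm wide, 36 mm high, standing inside the cooler's bowl; loose; origin under its centre
- tin: small brass tin, 36 mm wide, 35 mm high, standing on the slab's far edge; loose; origin under its centre
- jar: amber glass jar with a dark lid, 72 mm wide, 110 mm high; loose bystander on the table; origin under its centre
- bowl: white ceramic cupping bowl, 100 mm wide, 55 mm high; loose bystander on the table; origin under its centre
- scoop: spoon-shaped scoop, 170 mm long, lying on the table; bystander
- driver: screwdriver, 180 mm long, lying on the table; bystander

How it is judged:
By the outcome, as a careful person would: the job done as asked, in the order asked, and still so for the second after the job is handed in, while the arm keeps its last pose, push and grip.
It also fails if it takes over 64 s, if anything falls off the work surface, if the arm or the gripper's body presses on something with over 40 N, if the wrist force passes 120 N, or if a joint passes its speed limit or range.

ROBOT

A 6-joint arm with a two-finger parallel gripper is mounted at the origin on the work surface. World frame = base frame: x ahead of the robot, y to its left, z up, the work surface at z = 0. Lengths are in m, angles in rad, forces in N, time in s.
With the tool pointing down it reaches from about 0.375 to 0.9 m from the base axis. Payload 3.1 kg.
Tool frame: the origin (TCP) lies on the centre line of the jaws, within the pads' length; the fingertips stand 19 mm ahead of it and the grasp point (between the pads) is the TCP; z points along the fingers, y is the line along which they close (so a half turn about z gives the same grasp; the last joint's range is limited). The gripper opens to 85 mm and grips with 20 to 120 N. Pads are 22 mm wide; open, the fingers measure 114 mm over their backs; the gripper's body (76 mm by 85 mm) begins 54 mm behind the grasp point. The pads swing forward as they close: fully open they stand 13 mm farther back than shut.
Start: joints at [0.924, 0.527, 1.433, -0, 1.181, -0.178], TCP at [0.282, 0.558, 0.25] pointing down, gripper open.
Joint ranges: [-3.08, 3.08], [-0.75, 2.2], [0.22, 2.44], [-1.43, 4.57], [0, 2.65], [-2.85, 2.85]. Speed limits (rad/s): [2.79, 2.79, 3.14, 3.14, 3.14, 3.14].

INTERFACE

Orientations are given as a unit quaternion [x, y, z, w].
In Python, from station import manip gives the robot as it stands.
- The arm moves only by the tool servo_tool, never from a script. Its argument "rows" is a list that holds one entry, the list of rows, each a list of 7 numbers: the turn, a rotation vector about the tool's x, y, z in degrees, then the shift along the tool's x, y, z in m, then the gripper command: -1 is shut, 1 is fully open, values between are in proportion. In form: [[[wx, wy, wz, tx, ty, tz, jaw], ...]]. A call has 1 to 8 rows; each row shifts and turns the commanded pose from where the row before left it, along the tool's axes as they then stand; what a row does not reach is not made up. A row lasts 1/12 s, in which the tool goes at most 41.7 mm and 7.16 degrees, less where a joint would pass 70% of its speed; a pose out of reach is approached as far as the arm can. A call is refused whole if a number of a shift passes 0.0417 or a number of a turn 7.16, either way. A call with a gripper value outside its range is refused whole. The fingers move at their own pace and stop on an object; "squeeze" is the grip in N (left out, the last holds). Time passes only in rows, so rows that do not move let the fingers close. It gives the time, the measured TCP pose, the force, the opening and the grip force at its end, in the units of the state.
- manip.sense(): the state, without advancing time (a new reading comes with each control period).
- manip.snapshot(name): name is "scene" or "side" or "wrist"; returns the picture (420x560x3 uint8, blue, green, red); there is no depth.
- manip.camera_info(name): a dict with "K" (3x3 intrinsics, pixels), "camera_from_world" (4x4, takes a point from world to camera coordinates). Camera axes: x right, y down, z forward; pixel columns grow to the right and rows downward; lengths in m; the calibration is good to about 2 mm. A picture is of the moment at which its call begins: read the wrist's pose just before it. camera_info takes no time and is no camera call; for the wrist camera it gives the pose at the moment of the call.
- manip.sign_off(): hands the job in; it is judged then, once.
The state is a dict: "t": time; "q": joint angles; "qd": joint speeds; "tau": joint torques, N m; "tcp_pos": TCP position; "tool_rot": TCP orientation; "force": force on the tool from outside, world axes, zero at the start; "ft_torque": the same for the moment, N m; "finger_gap": opening from 0.0 (shut) to 1.0 (fully open); "gripper_force": force on a finger pad.
Only numpy, scipy, OpenCV 4.12 (cv2) and the standard library are available. Lean on these libraries where they do the work, as an engineer would, in place of code of your own. Each camera call takes 0.05 s, during which the arm holds its last target. There are 200 camera calls.

## Working session

There is one attempt and no reset: what is moved stays moved. The work goes in short steps, Python scripts to look and compute and a tool call to move; the robot and the scene stay as the last step left them, time stands still between calls to the robot, and variables do not carry over. Pictures are saved under pics/ and viewed, at most 10 in all, crops included, and the job is handed in when it is done.

Besides the shell and the picture viewer there is one more tool, called by a JSON object that holds its "op" and its "data". servo_tool: Moves the arm, as the interface text tells. Its arguments: {"type":"object","properties":{"rows":{"type":"array","items":{"type":"array","items":{"type":"array","items":{"type":"number"}}}},"squeeze":{"type":"number"}},"required":["rows"]}

```bash
mkdir -p pics; ls; python3 - <<'E'
from station import manip
import cv2
for n in("scene","side"):
    cv2.imwrite(f"pics/{n}0.png",manip.snapshot(n))
    c=manip.camera_info(n);print(n,c)
print(manip.sense())
E
```

```text
pics
scene {'K': array([[528.67100803,   0.        , 277.39777182],
       [  0.        , 528.67100803, 209.72188515],
       [  0.        ,   0.        ,   1.        ]]), 'camera_from_world': array([[ 0.75007943,  0.66122133, -0.01293042, -0.43491381],
       [ 0.46745227, -0.54389878, -0.69689489, -0.23058425],
       [-0.46783461,  0.51668217, -0.71705671,  1.74616613],
       [ 0.        ,  0.        ,  0.        ,  1.        ]])}
side {'K': array([[545.65065328,   0.        , 287.67138467],
       [  0.        , 545.65065328, 208.2082277 ],
       [  0.        ,   0.        ,   1.        ]]), 'camera_from_world': array([[ 0.98717599, -0.15933007, -0.00987421, -0.5513217 ],
       [-0.12168359, -0.71100479, -0.69257873,  0.12192552],
       [ 0.10332801,  0.68489862, -0.72127471,  1.39295607],
       [ 0.        ,  0.        ,  0.        ,  1.        ]])}
{'t': 0.1, 'q': array([ 9.24530563e-01,  5.28388290e-01,  1.43375695e+00,  2.02322211e-05,
        1.18139749e+00, -1.78493490e-01]), 'qd': array([-0.00084678,  0.00079027, -0.00217754, -0.00048593,  0.00215998,
        0.00036626]), 'tau': array([-5.47035688e-04, -4.43305492e+01, -1.78585696e+01, -2.18236505e-04,
        3.93921684e-03,  1.09280077e-05]), 'tcp_pos': array([0.28141264, 0.55739354, 0.24942764]), 'tool_rot': array([ 2.31763228e-01,  9.72771739e-01, -8.89553289e-04, -3.99357945e-04]), 'force': array([-0.4916808 ,  0.2555337 ,  0.26772963]), 'ft_torque': array([0.00483929, 0.03525917, 0.00560369]), 'gripper_force': 0.0, 'finger_gap': 1.000062105292081}
```

View pics/scene0.png

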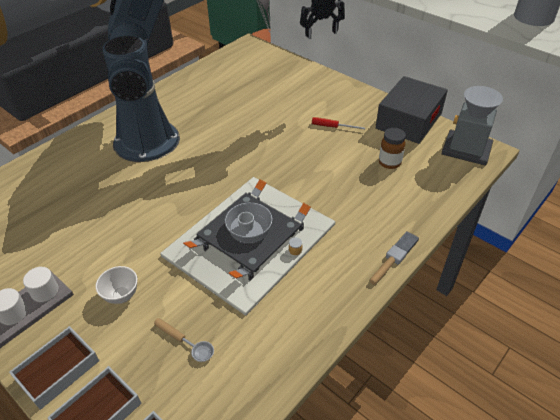

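View pics/side0.png

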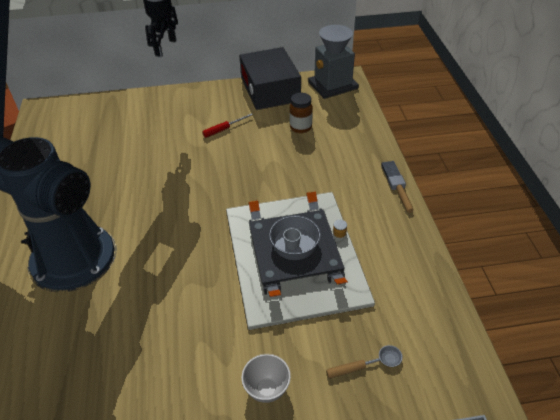

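The scene view shows the slab around (248,243) with four orange lever ends near (260,187), (305,210), (190,245) and (237,274). The tin is at (295,245). In the side view the slab is around (297,255). Next I fit the slab pose to the orange blobs from both views.

```bash
cat > h.py <<'E'
import numpy as np,cv2
from station import manip
from scipy.optimize import least_squares
from scipy.spatial.transform import Rotation as R
def proj(c,P):
    p=np.c_[P,np.ones(len(P))]@c["camera_from_world"].T[:,:3]
    u=p@c["K"].T; return u[:,:2]/u[:,2:]
def w(pose,L):
    L=np.array(L,float);a=pose[2];o=L.copy()
    o[:,0]=pose[0]+L[:,0]*np.cos(a)-L[:,1]*np.sin(a);o[:,1]=pose[1]+L[:,0]*np.sin(a)+L[:,1]*np.cos(a);return o
PAD=[(sx*.078,sy*.1425,.058) for sx in(-1,1) for sy in(1,-1)]  # NL NR FL FR
SPOT=[(sx*.078,sy*.078,.047) for sx in(-1,1) for sy in(1,-1)]
SLAB=[(-.15,.19,.015),(-.15,-.19,.015),(.15,.19,.015),(.15,-.19,.015)]
E
python3 - <<'E'
from h import *
obs={}
for n,(x0,y0,x1,y1) in dict(scene=(160,175,340,312),side=(222,190,375,325)).items():
    im=cv2.imread(f"pics/{n}0.png");hsv=cv2.cvtColor(im,cv2.COLOR_BGR2HSV)
    m=cv2.inRange(hsv,(2,190,120),(14,255,255));k=np.zeros_like(m);k[y0:y1,x0:x1]=m[y0:y1,x0:x1]
    N,_,st,ce=cv2.connectedComponentsWithStats(k)
    b=[ce[i] for i in range(1,N) if st[i,4]>12];print(n,[(st[i,4],ce[i].round(1)) for i in range(1,N) if st[i,4]>12])
    obs[n]=np.array(b)
cs={n:manip.camera_info(n) for n in obs}
def f(p):
    r=[]
    for n in obs:
        q=proj(cs[n],w(p,PAD))
        d=np.linalg.norm(obs[n][:,None]-q[None],axis=2);j=d.argmin(1);r+=list((obs[n]-q[j]).ravel())
    return r
best=min((least_squares(f,[.55,y,a],loss="soft_l1") for y in(-.1,-.05,0,.05) for a in(-.3,0,.3)),key=lambda s:s.cost)
p=best.x;print(p,best.cost,np.round(f(p),1))
np.save("pose.npy",p)
out=[]
for n,(cx,cy) in dict(scene=(248,243),side=(297,257)).items():
    im=cv2.imread(f"pics/{n}0.png");S=4
    x0,y0=cx-95,cy-75
    cr=cv2.resize(im[y0:y0+150,x0:x0+190],None,fx=S,fy=S,interpolation=cv2.INTER_CUBIC)
    for L,c in((PAD,(255,0,0)),(SPOT,(0,255,0)),(SLAB,(255,0,255))):
        for u,v in proj(cs[n],w(p,L)): cv2.drawMarker(cr,(int((u-x0+.5)*S),int((v-y0+.5)*S)),c,0,14,1)
    cv2.imwrite(f"pics/o_{n}.png",cr)
print(w(p,SPOT),w(p,PAD))
E
```

```text
scene [(np.int32(46), array([260.2, 184.7])), (np.int32(53), array([304.3, 208.5])), (np.int32(36), array([189.7, 244.2])), (np.int32(42), array([235.1, 274. ]))]
side [(np.int32(73), array([311.5, 196.2])), (np.int32(74), array([253.7, 205.2])), (np.int32(40), array([340.4, 280.2])), (np.int32(46), array([274.2, 292.5]))]
[ 0.56102827 -0.09241601  0.05027877] 1.2391055277538743 [-0.3  0.8 -0.3  0.6  0.5  0.   0.4 -0.3  0.1  0.5  0.   0.4 -0.4 -0.4
 -0.3 -0.2]
[[ 0.47920675 -0.01843467  0.047     ]
 [ 0.48704694 -0.17423753  0.047     ]
 [ 0.63500961 -0.01059448  0.047     ]
 [ 0.6428498  -0.16639734  0.047     ]] [[ 0.47596514  0.04598382  0.058     ]
 [ 0.49028855 -0.23865602  0.058     ]
 [ 0.631768    0.05382401  0.058     ]
 [ 0.64609141 -0.23081583  0.058     ]]
```

View pics/o_scene.png

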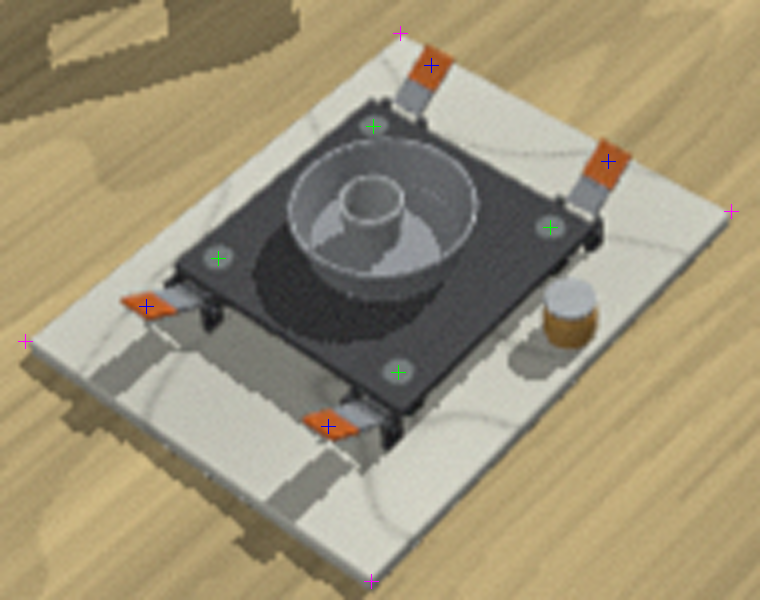

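View pics/o_side.png

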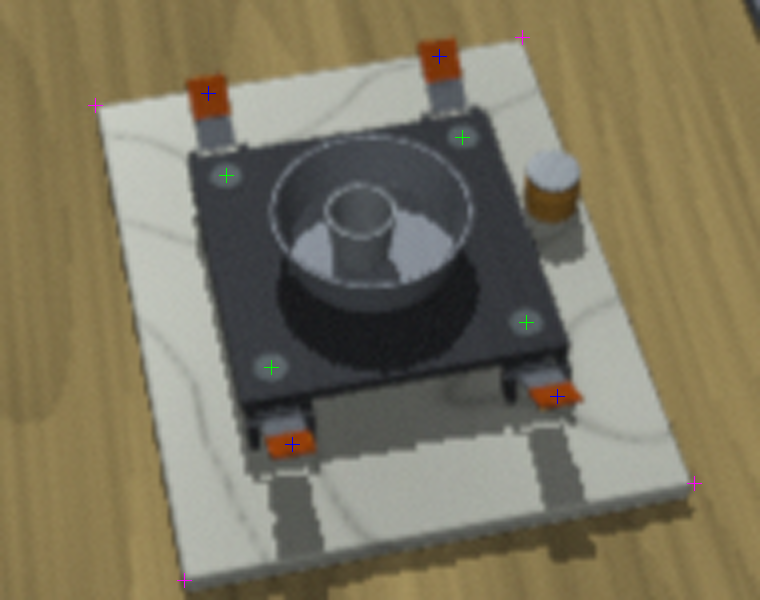

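{"op": "servo_tool", "data": {"rows": [[[0, 0, -5.94, 0, 0, 0, -1], [0, 0, -5.94, 0, 0, 0, -1], [0, 0, -5.94, 0, 0, 0, -1], [0, 0, -5.94, 0, 0, 0, -1], [0, 0, -5.94, 0, 0, 0, -1], [0, 0, 0, 0, -0.04, 0, -1], [0, 0, 0, 0, -0.04, 0, -1], [0, 0, 0, 0, -0.04, 0, -1]]], "squeeze": 20}}

```text
t: 0.77
tcp_pos: [0.2872, 0.4367, 0.2495]
tool_rot: [-0.026, 1.0, -0.001, -0.0]
force: [0.7, -0.1, 0.0]
finger_gap: -0.002
gripper_force: 0.0
```

{"op": "servo_tool", "data": {"rows": [[[0, 0, 0, -0.015, -0.038, 0, -1], [0, 0, 0, -0.015, -0.038, 0, -1], [0, 0, 0, -0.015, -0.038, 0, -1], [0, 0, 0, -0.015, -0.038, 0, -1], [0, 0, 0, -0.015, -0.038, 0, -1], [0, 0, 0, -0.015, -0.038, 0, -1], [0, 0, 0, -0.015, -0.038, 0, -1], [0, 0, 0, -0.015, -0.038, 0, -1]]]}}

```text
t: 1.43
tcp_pos: [0.4232, 0.1386, 0.2502]
tool_rot: [-0.025, 1.0, 0.0, -0.0]
force: [1.4, 0.8, -0.1]
finger_gap: 0.001
gripper_force: 0.0
```

{"op": "servo_tool", "data": {"rows": [[[0, 0, 0, -0.01, -0.03, 0, -1], [0, 0, 0, -0.01, -0.03, 0.03, -1], [0, 0, 0, -0.01, -0.03, 0.03, -1], [0, 0, 0, -0.01, -0.03, 0.03, -1], [0, 0, 0, -0.005, -0.02, 0.02, -1], [0, 0, 0, 0, -0.015, 0.01, -1], [0, 0, 0, 0, 0, 0, -1], [0, 0, 0, 0, 0, 0, -1]]]}}

```text
t: 2.1
tcp_pos: [0.4738, -0.0086, 0.1335]
tool_rot: [-0.024, 1.0, 0.0, -0.001]
force: [0.9, 0.3, 0.1]
finger_gap: -0.0
gripper_force: 0.0
```

```bash
cat >> h.py <<'E'
def rep():
    p=np.load("pose.npy");s=manip.sense();T=R.from_quat(s["tool_rot"]).as_matrix()
    print("t",round(s["t"],2),"tcp",s["tcp_pos"].round(4),"F",s["force"].round(1),"gap",round(s["finger_gap"],2),"toolz",T[:,2].round(3),"tooly",T[:,1].round(3))
    for n,L in(("spot",SPOT),("pad",PAD)):
        for k,P in zip(("NL","NR","FL","FR"),w(p,L)): print(n,k,(T.T@(P-s["tcp_pos"])).round(4))
E
python3 -c "from h import *;rep()"
```

```text
t 2.1 tcp [ 0.4738 -0.0086  0.1335] F [0.9 0.3 0.1] gap -0.0 toolz [-0.002  0.001 -1.   ] tooly [-0.048  0.999  0.001]
spot NL [-0.0051 -0.0101  0.0865]
spot NR [-0.0054 -0.1661  0.0864]
spot FL [-0.1611 -0.0098  0.0861]
spot FR [-0.1614 -0.1658  0.086 ]
pad NL [-0.005   0.0544  0.0756]
pad NR [-0.0055 -0.2306  0.0753]
pad FL [-0.161   0.0547  0.0752]
pad FR [-0.1615 -0.2303  0.0749]
```

{"op": "servo_tool", "data": {"rows": [[[0, 0, 0, -0.005, -0.01, 0.02, -1], [0, 0, 0, 0, 0, 0.025, -1], [0, 0, 0, 0, 0, 0.015, -1], [0, 0, 0, 0, 0, 0.003, -1], [0, 0, 0, 0, 0, 0, -1], [0, 0, 0, 0, 0, 0, -1]]]}}

```text
t: 2.6
tcp_pos: [0.4802, -0.0172, 0.0722]
tool_rot: [-0.026, 1.0, -0.0, 0.001]
force: [-0.3, 0.2, 0.1]
finger_gap: -0.004
gripper_force: 0.0
```

{"op": "servo_tool", "data": {"rows": [[[0, 0, 0, 0, 0, 0.002, -1], [0, 0, 0, 0, 0, 0, -1]]]}}

```text
t: 2.77
tcp_pos: [0.4804, -0.0177, 0.0702]
tool_rot: [-0.026, 1.0, -0.0, 0.001]
force: [0.4, 0.1, 0.4]
finger_gap: -0.001
gripper_force: 0.0
```

{"op": "servo_tool", "data": {"rows": [[[0, 0, 0, 0, 0, 0.002, -1], [0, 0, 0, 0, 0, 0, -1]]]}}

```text
t: 2.93
tcp_pos: [0.48, -0.0179, 0.0676]
tool_rot: [-0.025, 1.0, -0.0, 0.0]
force: [-0.5, 0.8, 0.4]
finger_gap: -0.0
gripper_force: 0.0
```

{"op": "servo_tool", "data": {"rows": [[[0, 0, 0, 0, 0, 0.001, -1], [0, 0, 0, 0, 0, 0, -1]]]}}

```text
t: 3.1
tcp_pos: [0.4798, -0.0179, 0.0663]
tool_rot: [-0.025, 1.0, -0.0, 0.0]
force: [-0.5, -0.5, 0.1]
finger_gap: 0.001
gripper_force: 0.0
```

{"op": "servo_tool", "data": {"rows": [[[0, 0, 0, 0, 0, 0.001, -1], [0, 0, 0, 0, 0, 0, -1]]]}}

```text
t: 3.27
tcp_pos: [0.4799, -0.018, 0.0661]
tool_rot: [-0.025, 1.0, -0.0, 0.0]
force: [-1.9, 0.2, 7.4]
finger_gap: 0.002
gripper_force: 4.1
```

{"op": "servo_tool", "data": {"rows": [[[0, 0, 0, 0, 0, 0.001, -1], [0, 0, 0, 0, 0, 0, -1]]]}}

```text
t: 3.43
tcp_pos: [0.4798, -0.0179, 0.066]
tool_rot: [-0.025, 1.0, -0.0, 0.0]
force: [-3.2, 0.2, 16.6]
finger_gap: 0.005
gripper_force: 8.5
```

{"op": "servo_tool", "data": {"rows": [[[0, 0, 0, 0, 0, 0.001, -1], [0, 0, 0, 0, 0, 0, -1]]]}}

```text
t: 3.6
tcp_pos: [0.4799, -0.018, 0.0659]
tool_rot: [-0.025, 1.0, -0.0, 0.001]
force: [-4.0, 1.0, 26.5]
finger_gap: -0.001
gripper_force: 13.0
```

{"op": "servo_tool", "data": {"rows": [[[0, 0, 0, 0, 0, -0.012, -1], [0, 0, 0, 0, 0, -0.04, -1], [0, 0, 0, 0, -0.039, 0, -1], [0, 0, 0, 0, -0.039, 0, -1], [0, 0, 0, 0, -0.039, 0, -1], [0, 0, 0, 0, -0.039, 0, -1], [0, 0, 0, 0, 0, 0.025, -1], [0, 0, 0, 0, 0, 0.015, -1]]]}}

```text
t: 4.27
tcp_pos: [0.4886, -0.1771, 0.0749]
tool_rot: [-0.023, 1.0, -0.001, 0.001]
force: [-0.7, -0.0, -0.4]
finger_gap: -0.004
gripper_force: 0.0
```

{"op": "servo_tool", "data": {"rows": [[[0, 0, 0, 0, 0, 0, -1], [0, 0, 0, 0, 0, 0.005, -1], [0, 0, 0, 0, 0, 0.002, -1], [0, 0, 0, 0, 0, 0.002, -1], [0, 0, 0, 0, 0, 0, -1], [0, 0, 0, 0, 0, 0, -1]]]}}

```text
t: 4.77
tcp_pos: [0.4881, -0.1734, 0.0668]
tool_rot: [-0.026, 1.0, -0.0, 0.0]
force: [0.1, 0.2, 0.3]
finger_gap: 0.001
gripper_force: 0.0
```

{"op": "servo_tool", "data": {"rows": [[[0, 0, 0, 0, 0, 0.001, -1], [0, 0, 0, 0, 0, 0, -1], [0, 0, 0, 0, 0, 0, -1]]]}}

```text
t: 5.02
tcp_pos: [0.4882, -0.1736, 0.0661]
tool_rot: [-0.025, 1.0, -0.0, 0.001]
force: [-0.1, 1.9, 4.6]
finger_gap: 0.003
gripper_force: 2.8
```

{"op": "servo_tool", "data": {"rows": [[[0, 0, 0, 0, 0, 0.001, -1], [0, 0, 0, 0, 0, 0, -1], [0, 0, 0, 0, 0, 0, -1]]]}}

```text
t: 5.27
tcp_pos: [0.4882, -0.1736, 0.066]
tool_rot: [-0.025, 1.0, -0.0, 0.001]
force: [-1.6, 2.6, 12.8]
finger_gap: 0.0
gripper_force: 6.8
```

```bash
python3 -c "from h import *;rep()"
```

```text
t 5.27 tcp [ 0.4882 -0.1736  0.066 ] F [-1.6  2.6 12.8] gap 0.0 toolz [ 0.002 -0.001 -1.   ] tooly [-0.051  0.999 -0.001]
spot NL [0.0011 0.1554 0.0189]
spot NR [ 0.0012 -0.0006  0.019 ]
spot FL [-0.1549  0.1554  0.0191]
spot FR [-0.1548 -0.0006  0.0192]
pad NL [0.0011 0.2199 0.0078]
pad NR [ 0.0012 -0.0651  0.008 ]
pad FL [-0.1549  0.2199  0.0081]
pad FR [-0.1548 -0.0651  0.0083]
```

{"op": "servo_tool", "data": {"rows": [[[0, 0, 0, 0, 0, -0.012, -1], [0, 0, 0, 0, 0, -0.04, -1], [0, 0, 0, -0.039, 0, 0, -1], [0, 0, 0, -0.039, 0, 0, -1], [0, 0, 0, -0.039, 0, 0, -1], [0, 0, 0, -0.038, 0, 0, -1], [0, 0, 0, 0, 0, 0.025, -1], [0, 0, 0, 0, 0, 0.015, -1]]]}}

```text
t: 5.93
tcp_pos: [0.6454, -0.1658, 0.0759]
tool_rot: [-0.026, 1.0, -0.001, 0.002]
force: [-1.2, 0.6, -0.3]
finger_gap: 0.004
gripper_force: 0.0
```

{"op": "servo_tool", "data": {"rows": [[[0, 0, 0, 0, 0, 0, -1], [0, 0, 0, 0, 0, 0.005, -1], [0, 0, 0, 0, 0, 0.003, -1], [0, 0, 0, 0, 0, 0.002, -1], [0, 0, 0, 0, 0, 0, -1], [0, 0, 0, 0, 0, 0, -1]]]}}

```text
t: 6.43
tcp_pos: [0.6427, -0.1662, 0.067]
tool_rot: [-0.025, 1.0, -0.0, 0.001]
force: [0.8, -0.4, 0.1]
finger_gap: -0.005
gripper_force: 0.0
```

{"op": "servo_tool", "data": {"rows": [[[0, 0, 0, 0, 0, 0.001, -1], [0, 0, 0, 0, 0, 0, -1], [0, 0, 0, 0, 0, 0, -1]]]}}

```text
t: 6.68
tcp_pos: [0.643, -0.1662, 0.0661]
tool_rot: [-0.025, 1.0, -0.0, 0.001]
force: [-0.4, -1.2, 4.0]
finger_gap: -0.001
gripper_force: 1.6
```

{"op": "servo_tool", "data": {"rows": [[[0, 0, 0, 0, 0, 0.001, -1], [0, 0, 0, 0, 0, 0, -1], [0, 0, 0, 0, 0, 0, -1]]]}}

```text
t: 6.93
tcp_pos: [0.643, -0.1662, 0.0661]
tool_rot: [-0.025, 1.0, -0.0, 0.001]
force: [-2.6, -0.7, 9.5]
finger_gap: -0.004
gripper_force: 4.2
```

{"op": "servo_tool", "data": {"rows": [[[0, 0, 0, 0, 0, -0.012, -1], [0, 0, 0, 0, 0, -0.04, -1], [0, 0, 0, 0, 0.039, 0, -1], [0, 0, 0, 0, 0.039, 0, -1], [0, 0, 0, 0, 0.039, 0, -1], [0, 0, 0, 0, 0.039, 0, -1], [0, 0, 0, 0, 0, 0.025, -1], [0, 0, 0, 0, 0, 0.015, -1]]]}}

```text
t: 7.6
tcp_pos: [0.6344, -0.0069, 0.0765]
tool_rot: [-0.028, 1.0, 0.0, 0.0]
force: [-0.5, 0.3, -0.3]
finger_gap: 0.001
gripper_force: 0.0
```

{"op": "servo_tool", "data": {"rows": [[[0, 0, 0, 0, 0, 0, -1], [0, 0, 0, 0, 0, 0.005, -1], [0, 0, 0, 0, 0, 0.003, -1], [0, 0, 0, 0, 0, 0.003, -1], [0, 0, 0, 0, 0, 0, -1], [0, 0, 0, 0, 0, 0, -1]]]}}

```text
t: 8.1
tcp_pos: [0.6354, -0.0108, 0.0661]
tool_rot: [-0.025, 1.0, -0.0, 0.001]
force: [0.6, -0.0, 0.6]
finger_gap: 0.005
gripper_force: 0.4
```

{"op": "servo_tool", "data": {"rows": [[[0, 0, 0, 0, 0, 0.001, -1], [0, 0, 0, 0, 0, 0, -1], [0, 0, 0, 0, 0, 0, -1]]]}}

```text
t: 8.35
tcp_pos: [0.6354, -0.0107, 0.065]
tool_rot: [-0.025, 1.0, -0.0, 0.001]
force: [0.7, -1.1, 3.6]
finger_gap: 0.0
gripper_force: 1.7
```

{"op": "servo_tool", "data": {"rows": [[[0, 0, 0, 0, 0, 0.002, -1], [0, 0, 0, 0, 0, 0, -1], [0, 0, 0, 0, 0, 0, -1]]]}}

```text
t: 8.6
tcp_pos: [0.6355, -0.0105, 0.0627]
tool_rot: [-0.025, 1.0, -0.0, 0.001]
force: [0.7, -1.7, 4.7]
finger_gap: -0.002
gripper_force: 2.2
```

Far left sinks (3 mm at under 5 N), while the other three corners were hard. Next is its lever.

{"op": "servo_tool", "data": {"rows": [[[0, 0, 0, 0, 0, -0.01, -1], [0, 0, 0, 0, 0, -0.035, -1], [0, 0, 0, 0, 0.035, 0, -1], [0, 0, 0, 0, 0.034, 0, -1], [0, 0, 0, 0, 0, 0, -1], [0, 0, 0, 0, 0, 0.01, -1], [0, 0, 0, 0, 0, 0.01, -1], [0, 0, 0, 0, 0, 0, -1]]]}}

```text
t: 9.27
tcp_pos: [0.6302, 0.0587, 0.0849]
tool_rot: [-0.025, 1.0, 0.001, -0.001]
force: [1.0, -0.0, -0.7]
finger_gap: -0.003
gripper_force: 0.0
```

{"op": "servo_tool", "data": {"rows": [[[0, 0, 0, 0, 0, 0.003, -1], [0, 0, 0, 0, 0, 0.003, -1], [0, 0, 0, 0, 0, 0.003, -1], [0, 0, 0, 0, 0, 0.003, -1], [0, 0, 0, 0, 0, 0, -1]]]}}

```text
t: 9.68
tcp_pos: [0.6314, 0.058, 0.0753]
tool_rot: [-0.025, 1.0, 0.0, 0.0]
force: [-0.7, 1.1, 2.6]
finger_gap: -0.0
gripper_force: 1.1
```

```bash
python3 -c "
from h import *;rep();cv2.imwrite('pics/s1.png',cv2.resize(manip.snapshot('side')[150:310,200:400],None,fx=3.5,fy=3.5))"
```

```text
t 9.68 tcp [0.6314 0.058  0.0753] F [-0.7  1.1  2.6] gap -0.0 toolz [ 0.  0. -1.] tooly [-0.049  0.999  0.   ]
spot NL [ 0.1557 -0.0689  0.0283]
spot NR [ 0.1555 -0.2249  0.0282]
spot FL [-0.0003 -0.0687  0.0283]
spot FR [-0.0005 -0.2247  0.0282]
pad NL [ 0.1558 -0.0044  0.0173]
pad NR [ 0.1554 -0.2894  0.0172]
pad FL [-0.0002 -0.0042  0.0173]
pad FR [-0.0006 -0.2892  0.0172]
```

View pics/s1.png

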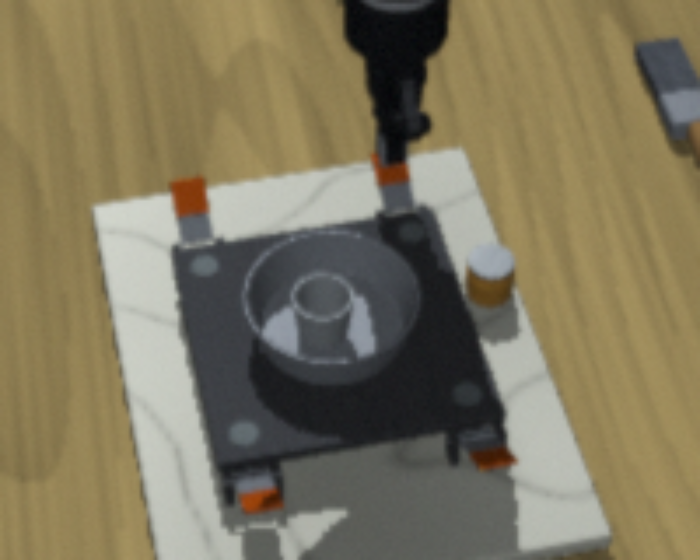

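The fingertips rest on the outer part of the far left orange end, around (393,160). I keep pressing down.

{"op": "servo_tool", "data": {"rows": [[[0, 0, 0, 0, 0, 0.002, -1], [0, 0, 0, 0, 0, 0.002, -1], [0, 0, 0, 0, 0, 0.002, -1], [0, 0, 0, 0, 0, 0.002, -1], [0, 0, 0, 0, 0, 0.002, -1], [0, 0, 0, 0, 0, 0, -1]]]}}

```text
t: 10.23
tcp_pos: [0.6316, 0.0586, 0.0654]
tool_rot: [-0.025, 1.0, 0.0, 0.0]
force: [0.1, 2.5, 4.0]
finger_gap: 0.004
gripper_force: 1.6
```

{"op": "servo_tool", "data": {"rows": [[[0, 0, 0, 0, 0, 0.002, -1], [0, 0, 0, 0, 0, 0.002, -1], [0, 0, 0, 0, 0, 0.002, -1], [0, 0, 0, 0, 0, 0.002, -1], [0, 0, 0, 0, 0, 0, -1], [0, 0, 0, 0, 0, 0, -1]]]}}

```text
t: 10.73
tcp_pos: [0.6315, 0.0588, 0.0574]
tool_rot: [-0.025, 1.0, 0.0, 0.0]
force: [0.1, 1.7, 3.5]
finger_gap: 0.005
gripper_force: 1.7
```

{"op": "servo_tool", "data": {"rows": [[[0, 0, 0, 0, 0, 0.002, -1], [0, 0, 0, 0, 0, 0.001, -1], [0, 0, 0, 0, 0, 0, -1], [0, 0, 0, 0, 0, 0, -1]]]}}

```text
t: 11.07
tcp_pos: [0.6315, 0.059, 0.0544]
tool_rot: [-0.025, 1.0, 0.0, 0.0]
force: [0.9, 3.4, 3.1]
finger_gap: 0.001
gripper_force: 2.1
```

{"op": "servo_tool", "data": {"rows": [[[0, 0, 0, 0, 0, 0.001, -1], [0, 0, 0, 0, 0, 0.001, -1], [0, 0, 0, 0, 0, 0, -1], [0, 0, 0, 0, 0, 0, -1]]]}}

```text
t: 11.4
tcp_pos: [0.6315, 0.0589, 0.0533]
tool_rot: [-0.025, 1.0, 0.0, 0.0]
force: [-0.9, 3.5, 9.0]
finger_gap: 0.001
gripper_force: 4.5
```

{"op": "servo_tool", "data": {"rows": [[[0, 0, 0, 0, 0, 0.001, -1], [0, 0, 0, 0, 0, 0, -1], [0, 0, 0, 0, 0, 0, -1]]]}}

```text
t: 11.65
tcp_pos: [0.6316, 0.059, 0.0531]
tool_rot: [-0.025, 1.0, 0.0, 0.001]
force: [-1.9, 3.5, 13.8]
finger_gap: 0.004
gripper_force: 6.7
```

The lever has hit its hard stop at level height (TCP 0.0532). Now back to the far left spot.

{"op": "servo_tool", "data": {"rows": [[[0, 0, 0, 0, 0, -0.01, -1], [0, 0, 0, 0, 0, -0.04, -1], [0, 0, 0, 0, -0.035, 0, -1], [0, 0, 0, 0, -0.034, 0, -1], [0, 0, 0, 0, 0, 0, -1], [0, 0, 0, 0, 0, 0.02, -1], [0, 0, 0, 0, 0, 0.01, -1], [0, 0, 0, 0, 0, 0, -1]]]}}

```text
t: 12.32
tcp_pos: [0.6317, -0.0102, 0.0681]
tool_rot: [-0.025, 1.0, 0.001, -0.004]
force: [-0.5, -0.6, -0.2]
finger_gap: 0.004
gripper_force: 0.0
```

{"op": "servo_tool", "data": {"rows": [[[0, 0, 0, 0, 0, 0.003, -1], [0, 0, 0, 0, 0, 0.002, -1], [0, 0, 0, 0, 0, 0.001, -1], [0, 0, 0, 0, 0, 0, -1], [0, 0, 0, 0, 0, 0, -1]]]}}

```text
t: 12.73
tcp_pos: [0.6344, -0.0098, 0.0658]
tool_rot: [-0.026, 1.0, -0.0, -0.0]
force: [-1.4, 1.2, 2.9]
finger_gap: 0.003
gripper_force: 1.3
```

```bash
python3 -c "
from h import *;rep();cv2.imwrite('pics/s2.png',cv2.resize(manip.snapshot('side')[150:310,200:400],None,fx=3.5,fy=3.5))"
```

```text
t 12.73 tcp [ 0.6344 -0.0098  0.0658] F [-1.4  1.2  2.9] gap 0.0 toolz [-0. -0. -1.] tooly [-0.051  0.999 -0.   ]
spot NL [ 0.1554 -0.0007  0.0189]
spot NR [ 0.1555 -0.1567  0.0189]
spot FL [-0.0006 -0.0009  0.0188]
spot FR [-0.0005 -0.1569  0.0188]
pad NL [0.1553 0.0638 0.0079]
pad NR [ 0.1556 -0.2212  0.0079]
pad FL [-0.0007  0.0636  0.0078]
pad FR [-0.0004 -0.2214  0.0078]
```

View pics/s2.png

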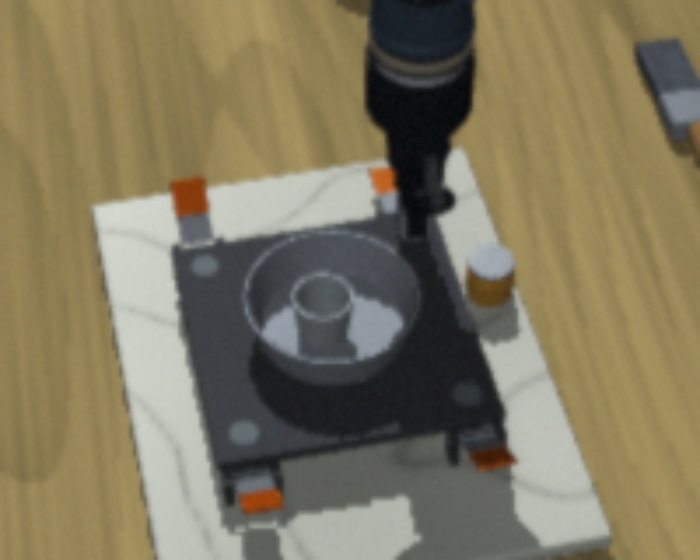

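The far left lever lies flat (orange at (383,182)), the other three still stand up, and the tips are on the far left spot. I press until the shim takes the load.

{"op": "servo_tool", "data": {"rows": [[[0, 0, 0, 0, 0, 0.001, -1], [0, 0, 0, 0, 0, 0, -1], [0, 0, 0, 0, 0, 0, -1]]]}}

```text
t: 13.03
tcp_pos: [0.6345, -0.0097, 0.0648]
tool_rot: [-0.025, 1.0, 0.0, -0.0]
force: [-2.5, 1.4, 5.6]
finger_gap: -0.001
gripper_force: 2.6
```

{"op": "servo_tool", "data": {"rows": [[[0, 0, 0, 0, 0, 0.001, -1], [0, 0, 0, 0, 0, 0, -1], [0, 0, 0, 0, 0, 0, -1]]]}}

```text
t: 13.28
tcp_pos: [0.6345, -0.0097, 0.0646]
tool_rot: [-0.025, 1.0, 0.0, 0.0]
force: [-3.8, 1.3, 10.4]
finger_gap: -0.001
gripper_force: 5.0
```

{"op": "servo_tool", "data": {"rows": [[[0, 0, 0, 0, 0, 0.0002, -1], [0, 0, 0, 0, 0, 0, -1], [0, 0, 0, 0, 0, 0, -1], [0, 0, 0, 0, 0, 0, -1], [0, 0, 0, 0, 0, 0, -1], [0, 0, 0, 0, 0, 0, -1]]]}}

```text
t: 13.78
tcp_pos: [0.6345, -0.0097, 0.0646]
tool_rot: [-0.025, 1.0, 0.0, 0.0]
force: [-4.3, 1.4, 11.5]
finger_gap: 0.003
gripper_force: 5.5
```

```bash
python3 -c "
from station import manip;print(manip.sign_off())"
```

```text
the job is handed in; nothing more can be done
None
```

The far left corner was the slack one; its shim lever is pressed flat with the other three left up, and I handed the job in at 13.8 s still pressing that corner with about 11.5 N, the shim carrying the load.

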